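# Sort the bench after a refractometer run

### The job

The measuring run is over: sort what is left on the bench. Stand the two amber bottles in the red tray and the two blue-lidded jars in the blue tray, upright and one to a compartment, and lay the purple marker lengthwise in the shallow grey tray. Do not tip over any bottle or jar on the way.

Things in the scene. Friction and masses are not known exactly. Their poses are not given: they have to be found in the camera images.
- amber_a_mid (a point): Small upright bottle of amber glass with a paper band and a black cap, loose, about 40 to 80 g. 66 mm tall: body 36 mm in diameter up to 44 mm, cap 26 mm in diameter above. The point is on its axis, half-way up (33 mm above its foot); z points up through the cap. The two amber bottles are interchangeable.
- amber_b_mid (a point): Small upright bottle of amber glass with a paper band and a white cap, loose, about 40 to 80 g. 66 mm tall: body 36 mm in diameter up to 44 mm, cap 26 mm in diameter above. The point is on its axis, half-way up (33 mm above its foot); z points up through the cap. The two amber bottles are interchangeable.
- jar_a_mid (a point): Small upright white jar with a blue lid (plain), loose, about 40 to 85 g. 58 mm tall: body 42 mm in diameter up to 46 mm, lid 45 mm in diameter above. The point is on its axis, half-way up (29 mm above its foot); z points up through the lid. The two jars are interchangeable.
- jar_b_mid (a point): Small upright white jar with a blue lid that bears a white dot on top, loose, about 40 to 85 g. 58 mm tall: body 42 mm in diameter up to 46 mm, lid 45 mm in diameter above. The point is on its axis, half-way up (29 mm above its foot); z points up through the lid. The two jars are interchangeable.
- marker_mid (a point): Flat-sided marker pen lying flat, purple barrel and black cap, loose, about 20 g. 110 mm long (its x, cap at +x), 22 mm wide (its y), 18 mm thick, plus a thin clip 3 mm high on top of the cap. The point is at its middle, 9 mm above its underside; z up.
- red_tray: Fixed rectangular red tray, open on top, 110 mm along its x by 150 mm along its y, rim and divider 13 mm above the bench, walls and floor 4 mm thick. One divider at y = 0 makes two equal compartments, each about 102 mm (x) by 69 mm (y), centred at y = +36.5 mm and y = -36.5 mm. The origin is the centre of its underside on the bench; z up. For the amber bottles.
- blue_tray: Fixed rectangular blue tray, open on top, 110 mm along its x by 150 mm along its y, rim and divider 13 mm above the bench, walls and floor 4 mm thick. One divider at y = 0 makes two equal compartments, each about 102 mm (x) by 69 mm (y), centred at y = +36.5 mm and y = -36.5 mm. The origin is the centre of its underside on the bench; z up. For the blue-lidded jars.
- pen_tray: Fixed shallow grey tray without a divider, open on top, 110 mm along its x by 150 mm along its y, rim 8 mm above the bench, walls and floor 4 mm thick (inside 102 by 142 mm). The origin is the centre of its underside on the bench; z up. For the marker pen.
Mind the look-alikes: they are no part of the job. Leave any pink look-alike of the part that bears jar_a_mid alone.

How it is judged:
By the outcome, as a careful person would: the job done as asked, in the order asked, and still so for the second after the job is handed in, with the robot touching nothing.
It also fails if it takes over 118 s, if anything falls off the work surface, if the arm or the gripper's body presses on something with over 40 N, if the wrist force passes 120 N, or if a joint passes its speed limit or range.

### The arm

A 6-joint arm with a two-finger parallel gripper is mounted at the origin on the work surface. World frame = base frame: x ahead of the robot, y to its left, z up, the work surface at z = 0. Lengths are in mm, angles in degrees, forces in N, time in s.
With the tool pointing down it reaches from about 300 to 850 mm from the base axis. Payload 4.2 kg.
Tool frame: the origin (TCP) lies at the very end of the fingers, on their centre line; the grasp point (between the pads) lies 19 mm behind it; z points along the fingers, y is the line along which they close (so a half turn about z gives the same grasp; the last joint's range is limited). The gripper opens to 91 mm and grips with 3 to 60 N. Pads are 32 mm wide; open, the fingers measure 118 mm over their backs; the gripper's body (76 mm by 178 mm) begins 60 mm behind the grasp point.
Start: joints at [71.963, 18.312, 89.639, -0, 72.044, -1.146], TCP at [167.068, 550.211, 213.976] pointing down, gripper open.
Joint ranges: [-177.97, 177.97], [-48.28, 115.42], [12.27, 149.76], [-77.06, 257.06], [2.81, 150.46], [-146.56, 146.56]. Speed limits (degrees/s): [147.25, 147.25, 180, 180, 180, 180].

### API

Orientations are given as [roll, pitch, yaw] about the fixed x, y, z axes, in that order (R = Rz(yaw) Ry(pitch) Rx(roll)).
In Python, from workcell import * gives the robot as it stands.
- The arm moves only by the tool move_arm, never from a script. Its argument "motion" is a list of rows, each a list of 3 entries, a list of its own where there are three numbers: the finger opening in mm, from 0 to 91.2, then the shift along the world's x, y, z in units of 25 mm (1.0 is 25 mm), then the turn, a rotation vector about the world's x, y, z in units of 4 degrees (1.0 is 4 degrees). In form: [[grip, [x, y, z], [ax, ay, az]], ...]. A call has 1 to 20 rows; each row shifts and turns the commanded pose from where the row before left it; what a row does not reach is not made up. A row lasts 1/12 s, in which the tool goes at most 41.7 mm and 7.16 degrees, less where a joint would pass 70% of its speed; a pose out of reach is approached as far as the arm can. A call with a number of a shift or a turn outside -1 to 1 is refused whole. A call with a gripper value outside its range is refused whole. The fingers move at their own pace and stop on an object; "grip_force" is the grip in N (left out, the last holds). Time passes only in rows, so rows that do not move let the fingers close. It gives the time, the measured TCP pose, the force, the opening and the grip force at its end, in the units of the state.
- state(): the state, without advancing time (a new reading comes with each control period).
- grab_frame(name): name is "side" or "top"; returns the picture (400x640x3 uint8, blue, green, red); there is no depth.
- camera_info(name): a dict with "fx", "fy", "cx", "cy" (pixels), "rvec" (rotation vector, rad) and "tvec" (3), from world to camera coordinates, as OpenCV has them. Camera axes: x right, y down, z forward; pixel columns grow to the right and rows downward; lengths in mm; the calibration is good to about 2 mm. A picture is of the moment at which its call begins. camera_info takes no time and is no camera call.
- job_done(): hands the job in; it is judged then, once.
The state is a dict: "time_s": time; "qpos": joint angles; "qvel": joint speeds; "effort": joint torques, N m; "ee_pos": TCP position; "ee_rot": TCP orientation; "force": force on the tool from outside, world axes, zero at the start; "torque": the same for the moment, N m; "gripper_width": finger opening in mm; "gripper_force": force on a finger pad.
Only numpy, scipy, OpenCV 4.12 (cv2) and the standard library are available. Lean on these libraries where they do the work, as an engineer would, in place of code of your own. Each camera call takes 0.05 s, during which the arm holds its last target. There are 200 camera calls.

## Working session

There is one attempt and no reset: what is moved stays moved. The work goes in short steps, Python scripts to look and compute and a tool call to move; the robot and the scene stay as the last step left them, time stands still between calls to the robot, and variables do not carry over. Pictures are saved under pics/ and viewed, at most 14 in all, crops included, and the job is handed in when it is done.

Besides the shell and the picture viewer there is one more tool, called after "Request:" as name([rows], argument=value, ...), one row to a line, values as JSON. move_arm: Moves the arm, as the interface text tells. Shifts and turns lie within -1 to 1; 1 stands for 25 mm of shift or 4 degrees of turn. Its arguments: {"type":"object","properties":{"motion":{"type":"array","items":{"type":"array"}},"grip_force":{"type":"number"}},"required":["motion"]}

```bash
mkdir -p pics; ls
python3 - <<'E'
from workcell import *
import cv2
for n in("top","side"):
    cv2.imwrite(f"pics/{n}0.png",grab_frame(n)); print(n,camera_info(n))
print(state())
E
```

```text
pics
top {'fx': 397.27572212590445, 'fy': 397.27572212590445, 'cx': 319.3948202920637, 'cy': 202.61309159987687, 'rvec': array([ 2.22929916, -1.94390839,  0.23790146]), 'tvec': array([-86.66492342, 525.03577348, 910.71252646])}
side {'fx': 382.50155109411975, 'fy': 382.50155109411975, 'cx': 320.5365447427202, 'cy': 192.0254968970914, 'rvec': array([ 2.23829066, -0.81195219,  0.32135821]), 'tvec': array([-411.6832136 ,  250.95900735,  883.66513355])}
{'time_s': 0.1, 'qpos': array([ 7.19634189e+01,  1.83472977e+01,  8.96984112e+01, -9.72961901e-04,
        7.20436145e+01, -1.14552966e+00]), 'qvel': array([-0.13510304, -0.076546  , -0.18107149,  0.05041928, -0.09415335,
        0.06686249]), 'effort': array([ 3.40864335e-04, -4.13332343e+01, -2.32509935e+01,  7.29813287e-02,
        4.21598239e-02, -7.33121919e-05]), 'ee_pos': array([166.93154359, 549.77283379, 213.2179803 ]), 'ee_rot': array([-1.79910676e+02, -8.60830500e-04,  1.63109249e+02]), 'force': array([ 0.47091542, -0.94507706,  0.75202442]), 'torque': array([-0.00127094, -0.02955148, -0.02087853]), 'gripper_force': 0.0, 'gripper_width': 91.32268273567398}
```

View pics/top0.png

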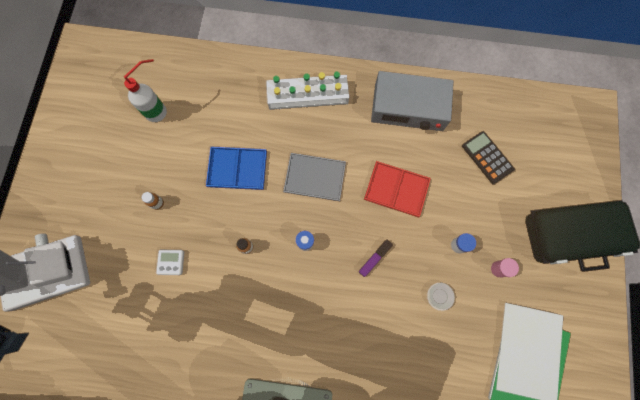

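View pics/side0.png

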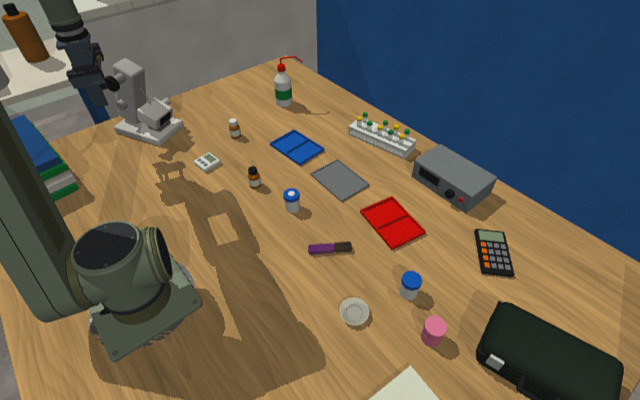

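The top view shows the amber bottles at (150,200), white cap, and (243,244), black cap. The jars are at (305,240), with the dot, and (466,243), plain. The marker is at (376,258), with the blue tray at (237,168), grey at (315,177) and red at (398,189).

Look-alikes:
- **Jar:** the pink jar at (508,268), which I leave alone.
- **Jar or bottle:** the wash bottle at (146,100) and the dish at (440,296).
- **Blue or amber in the side view:** books at (40,150) and an orange bottle at (25,35).

My picks fit the descriptions.

```bash
cat > h.py <<'E'
import numpy as np,cv2
from workcell import *
def cam(n):
    c=camera_info(n);R=cv2.Rodrigues(np.array(c["rvec"]))[0];return c,R,np.array(c["tvec"])
def ray(n,p,z):
    c,R,t=cam(n);d=R.T@np.array([(p[0]-c["cx"])/c["fx"],(p[1]-c["cy"])/c["fy"],1]);o=-R.T@t
    return o+d*(z-o[2])/d[2]
def proj(n,P):
    c,R,t=cam(n);q=R@np.array(P,float)+t;return np.array([q[0]/q[2]*c["fx"]+c["cx"],q[1]/q[2]*c["fy"]+c["cy"]])
def blob(im,roi,lo,hi):
    x0,y0,x1,y1=roi;h=cv2.cvtColor(im[y0:y1,x0:x1],cv2.COLOR_BGR2HSV)
    m=cv2.inRange(h,np.array(lo),np.array(hi));cs,_=cv2.findContours(m,cv2.RETR_EXTERNAL,cv2.CHAIN_APPROX_NONE)
    c=max(cs,key=cv2.contourArea);return c.reshape(-1,2)+[x0,y0]
B=((100,120,60),(130,255,255))
E
python3 - <<'E'
from h import *
t=cv2.imread("pics/top0.png");s=cv2.imread("pics/side0.png")
def cc(c): return np.array(cv2.minEnclosingCircle(c.astype(np.float32))[0]).round(1),round(cv2.minEnclosingCircle(c.astype(np.float32))[1],1),cv2.contourArea(c)
print("jarA",a:=cc(blob(t,(445,225,485,260),*B)),ray("top",a[0],52))
print("jarB",a:=cc(blob(t,(290,225,320,255),*B)),ray("top",a[0],52))
print("jarA side",a:=cc(blob(s,(395,260,425,305),*B)),ray("side",a[0],52))
print("jarB side",a:=cc(blob(s,(275,180,305,215),*B)),ray("side",a[0],52))
print("blk",a:=cc(blob(t,(230,232,250,256),(0,0,0),(180,255,45))),ray("top",a[0],60))
print("wht",a:=cc(blob(t,(138,186,160,212),(0,0,150),(180,60,255))),ray("top",a[0],60))
print("blk side",a:=cc(blob(s,(240,160,268,180),(0,0,0),(180,255,50))),ray("side",a[0],57))
print("wht side",a:=cc(blob(s,(225,112,245,126),(0,0,150),(180,60,255))),ray("side",a[0],57))
for n,im,roi,lo,hi,z in [("red",t,(350,150,440,225),(0,150,80),(8,255,255),13),("blue",t,(195,135,280,200),(100,150,40),(130,255,255),13),("grey",t,(278,145,352,207),(0,0,60),(180,60,160),8)]:
    c=blob(im,roi,lo,hi);q=cv2.boxPoints(cv2.minAreaRect(c));P=np.array([ray("top",p,z)[:2] for p in q]);e=P[1]-P[0];f=P[2]-P[1]
    print(n,P.mean(0).round(1),[round(np.hypot(*v)) for v in(e,f)],[round(np.degrees(np.arctan2(v[1],v[0])),1) for v in(e,f)])
p=blob(t,(350,230,400,285),(130,60,30),(170,255,255));k=blob(t,(370,235,398,262),(0,0,0),(180,255,60))
for c in(p,k):
    P=np.array([ray("top",x,16)[:2] for x in c],np.float32);print("mk",P.mean(0),cv2.minAreaRect(P))
P=np.array([ray("top",x,16)[:2] for x in np.vstack([p,k])],np.float32);print("marker",cv2.minAreaRect(P))
u=[t[180:285,225:395],t[185:260,130:215],t[225:310,430:540]]
cv2.imwrite("pics/crop.png",np.hstack([cv2.resize(a,(260,int(260*a.shape[0]/a.shape[1])))[:160] if 0 else cv2.resize(a,(266,220)) for a in u]))
E
```

```text
jarA (array([466.5, 242. ]), 9.0, 214.0) [ 485.97771649 -380.84381919   52.        ]
jarB (array([304.4, 239.7]), 8.6, 206.5) [437.95951743   9.37404154  52.        ]
jarA side (array([411.2, 279.8]), 10.0, 275.0) [ 485.66938919 -377.78132599   52.        ]
jarB side (array([291. , 194.8]), 7.7, 148.5) [439.04422957  10.72677307  52.        ]Traceback (most recent call last):
  File "<stdin>", line 8, in <module>
  File "h.py", line 13, in blob
    c=max(cs,key=cv2.contourArea);return c.reshape(-1,2)+[x0,y0]
ValueError: max() iterable argument is empty
```

Run:
```python
from h import *
t=cv2.imread("pics/top0.png");s=cv2.imread("pics/side0.png")
def cc(c): return np.array(cv2.minEnclosingCircle(c.astype(np.float32))[0]).round(1),round(cv2.minEnclosingCircle(c.astype(np.float32))[1],1),cv2.contourArea(c)
u=[t[180:285,225:395],t[185:260,130:215],t[225:310,430:540]]
cv2.imwrite("pics/crop.png",np.hstack([cv2.resize(a,(266,220)) for a in u]))
def T(l,f):
    try: f()
    except Exception as e: print(l,"ERR",e)
def pr(l,n,im,roi,lo,hi,z):
    def f():
        a=cc(blob(im,roi,lo,hi));print(l,a,ray(n,a[0],z).round(1))
    T(l,f)
pr("blk","top",t,(232,234,250,254),(0,0,0),(180,255,75),60)
pr("wht","top",t,(138,186,155,206),(0,0,150),(180,60,255),60)
pr("blk side","side",s,(240,160,268,176),(0,0,0),(180,255,75),55)
pr("wht side","side",s,(225,112,245,124),(0,0,130),(180,60,255),57)
def tr(n,im,roi,lo,hi,z):
    c=blob(im,roi,lo,hi);q=cv2.boxPoints(cv2.minAreaRect(c));P=np.array([ray("top",p,z)[:2] for p in q]);e=P[1]-P[0];f=P[2]-P[1]
    print(n,P.mean(0).round(1),[round(np.hypot(*v)) for v in(e,f)],[round(np.degrees(np.arctan2(v[1],v[0])),1) for v in(e,f)])
for a in [("red",t,(350,150,440,225),(0,150,80),(8,255,255),13),("blue",t,(195,135,280,200),(100,150,40),(130,255,255),13),("grey",t,(278,145,352,207),(0,0,40),(180,70,170),8)]: T(a[0],lambda:tr(*a))
def mk():
    p=blob(t,(350,230,400,285),(130,60,30),(170,255,255));k=blob(t,(370,235,398,262),(0,0,0),(180,255,75))
    for c in(p,k,np.vstack([p,k])):
        P=np.array([ray("top",x,14)[:2] for x in c],np.float32);print("mk",P.mean(0),cv2.minAreaRect(P))
T("mk",mk)
print(t[238:252,234:254].max(2))
```

```text
blk (array([242.1, 243.8]), 5.2, 70.5) [406.7 155.3  60. ]
wht (array([146.3, 196.7]), 5.4, 77.5) [489.1 409.4  60. ]
blk side (array([252.2, 170.5]), 4.5, 49.0) [410.2 161.5  55. ]
wht side (array([232.5, 121. ]), 3.6, 22.0) [493.6 415.5  57. ]
red [ 609.1 -209.1] [112, 153] [np.float64(-11.0), np.float64(-101.2)]
blue [608.3 217.2] [108, 152] [np.float64(9.1), np.float64(-84.8)]
grey [614.3  10.6] [112, 154] [np.float64(0.2), np.float64(-91.8)]
mk [ 404.78592 -158.36008] ((404.9810791015625, -158.53158569335938), (20.904884338378906, 66.1686019897461), 55.86525344848633)
mk [ 449.22144 -188.95993] ((449.0815124511719, -189.03155517578125), (17.406295776367188, 41.66241455078125), 51.81912612915039)
mk [ 422.56006 -170.6    ] ((422.12835693359375, -170.1563720703125), (20.904884338378906, 107.60114288330078), 55.86525344848633)
[[161 165 162 159 158 148 122 117 106 116 118 130 136 154 172 177 178 179
  177 176]
 [163 166 164 159 133 100  76  73  71  69  75  93 112 123 144 160 164 144
  141 141]
 [165 162 159 136  92  66  60  62  60  58  64  74  90 108 116 129 131 127
  126 124]
 [16
[... 231 characters left out ...]
 106 120
  118 123]
 [163 155 115  69  62  61  62  63  63  61  61  63  59  62 100 110 108 120
  112 120]
 [158 154 124  76  66  62  67  63  63  63  62  63  62  70 107 111 109 122
  115 111]
 [157 153 132 102  70  63  59  67  64  64  61  55  56  81 114 113 104 125
  118 109]
 [169 159 145 132  84  65  63  64  61  61  63  60  73 108 118 111 104 126
  120 112]
 [175 173 168 144 124  88  65  66  61  58  61  74 101 119 115 107 114 122
  113 116]
 [179 178 175 155 141 131 108  81  73  80  92 119 121 120 113 101 115 119
  112 121]
 [183 183 182 176 154 141 134 131 127 126 125 124 123 115 115 118 120 116
  116 127]
 [185 188 187 185 178 158 147 138 133 130 124 120 116 126 136 124 118 119
  129 129]]
```

View pics/crop.png

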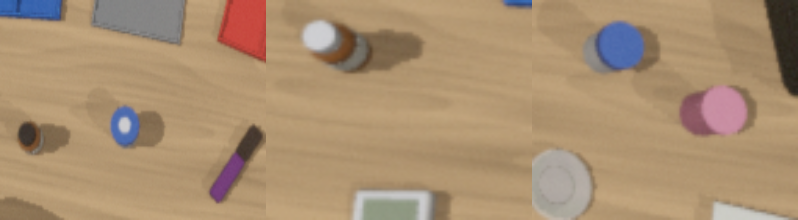

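The crop confirms the choices: the black-capped bottle (crop 28,135), the white-capped one (322,38), the dotted jar (124,125), the plain jar (620,45), and the pink look-alike (722,110). Both views agree to about 5 mm. Next I check clearance to the microscope.

Run:
```python
from h import *
for l,n,p in [("scope base t","top",(85,265)),("t","top",(72,240)),("t","top",(88,285)),("side base","side",(182,128)),("side","side",(120,125)),("side","side",(150,145)),("scale","side",(207,162)),("wash","side",(283,105)),("wash","top",(160,122))]: print(l,ray(n,p,0).round(0))
for P in [(167,550,214),(300,300,150)]: print(proj("top",P),proj("side",P))
o=cam("top");print(-o[1].T@o[2])
```

```text
scope base t [307. 548.   0.]
t [364. 598.   0.]
t [260. 527.   0.]
side base [369. 574.   0.]
side [206. 737.   0.]
side [243. 553.   0.]
scale [349. 348.   0.]
wash [730. 461.   0.]
wash [712. 451.   0.]
[1.83327603e-02 3.29200683e+02] [100.99389259  97.51477909]
[157.97812918 278.54659033] [187.67996931 137.1273695 ]
[ 305.02251898  -39.68771104 1008.93846529]
```

Request:
move_arm([
  [75, [0.6, -1, -0.2], [0, 0, 0]],
  [75, [0.6, -1, -0.2], [0, 0, 0]],
  [75, [0.6, -1, -0.2], [0, 0, 0]],
  [75, [0.6, -1, -0.2], [0, 0, 0]],
  [75, [0.6, -1, -0.2], [0, 0, 0]],
  [75, [0.6, -1, -0.2], [0, 0, 0]],
  [75, [0.6, -1, -0.2], [0, 0, 0]],
  [75, [0.6, -1, -0.2], [0, 0, 0]],
  [75, [0.6, -1, -0.2], [0, 0, 0]],
  [75, [0.6, -1, -0.2], [0, 0, 0]],
  [75, [0.6, -1, -0.2], [0, 0, 0]],
  [75, [0.6, -1, -0.2], [0, 0, 0]],
  [75, [0.6, -1, -0.2], [0, 0, 0]],
  [75, [0.6, -1, -0.2], [0, 0, 0]],
  [75, [0.6, -1, -0.2], [0, 0, 0]],
  [75, [0.6, -0.72, -0.2], [0, 0, 0]],
  [75, [0, 0, 0], [0, 0, 0]],
  [75, [0, 0, 0], [0, 0, 0]],
])

```text
time_s: 1.6
ee_pos: [407.0, 156.5, 133.5]
ee_rot: [-180.0, -0.1, 163.0]
force: [0.1, 0.7, -0.5]
gripper_width: 74.9
gripper_force: 0.0
```

Request:
move_arm([
  [75, [0, 0, -1], [0, 0, 0]],
  [75, [0, 0, -1], [0, 0, 0]],
  [75, [0, 0, -0.7], [0, 0, 0]],
])

```text
time_s: 1.85
ee_pos: [405.7, 157.9, 65.3]
ee_rot: [-180.0, -0.1, 163.2]
force: [-1.4, -0.1, 0.7]
gripper_width: 74.9
gripper_force: 0.0
```

Run:
```python
from h import *
t=grab_frame("top");s=grab_frame("side");a=cv2.resize(t[190:290,180:300],(396,330),interpolation=cv2.INTER_CUBIC);b=cv2.resize(s[110:210,190:310],(396,330),interpolation=cv2.INTER_CUBIC)
cv2.imwrite("pics/g1.png",np.hstack([a,b]));print(state()["ee_pos"])
```

```text
[404.24408827 157.32473975  64.42575439]
```

View pics/g1.png

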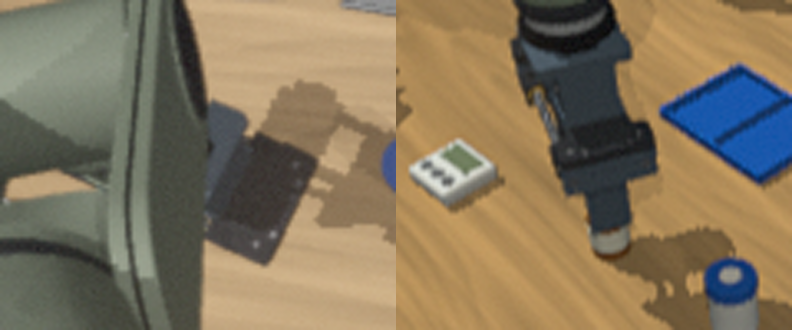

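The side crop shows the near finger centred in front of the bottle (crop 610,225), which stands clear between the fingers. I go down and grip.

Request:
move_arm([
  [75, [0.08, 0, -1], [0, 0, 0]],
  [75, [0, 0, -1], [0, 0, 0]],
  [75, [0, 0, -0.08], [0, 0, 0]],
  [25, [0, 0, 0], [0, 0, 0]],
  [25, [0, 0, 0], [0, 0, 0]],
  [25, [0, 0, 0], [0, 0, 0]],
  [25, [0, 0, 0], [0, 0, 0]],
  [25, [0, 0, 0], [0, 0, 0]],
  [25, [0, 0, 0], [0, 0, 0]],
  [25, [0, 0, 0], [0, 0, 0]],
  [25, [0, 0, 0], [0, 0, 0]],
], grip_force=15)

```text
time_s: 2.87
ee_pos: [409.4, 157.3, 15.0]
ee_rot: [180.0, 0.0, 163.1]
force: [-1.2, -0.9, 5.6]
gripper_width: 35.7
gripper_force: 15.0
```

Request:
move_arm([
  [25, [0, 0, 1], [0, 0, 0]],
  [25, [0, 0, 1], [0, 0, 0]],
  [25, [0, 0, 1], [0, 0, 0]],
  [25, [0.2, -0.4, 1], [0, 0, 0]],
  [25, [0.45, -0.94, 0], [0, 0, 0]],
  [25, [0.45, -0.94, 0], [0, 0, 0]],
  [25, [0.45, -0.94, 0], [0, 0, 0]],
  [25, [0.45, -0.94, 0], [0, 0, 0]],
  [25, [0.45, -0.94, 0], [0, 0, 0]],
  [25, [0.45, -0.94, 0], [0, 0, 0]],
  [25, [0.45, -0.94, 0], [0, 0, 0]],
  [25, [0.45, -0.94, 0], [0, 0, 0]],
  [25, [0.45, -0.94, 0], [0, 0, 0]],
  [25, [0.45, -0.94, 0], [0, 0, 0]],
  [25, [0.45, -0.94, 0], [0, 0, 0]],
  [25, [0.45, -0.94, 0], [0, 0, 0]],
  [25, [0.45, -0.94, 0], [0, 0, 0]],
  [25, [0.45, -0.94, 0], [0, 0, 0]],
  [25, [0.45, -0.94, 0], [0, 0, 0]],
  [25, [0.45, -0.94, 0], [0, 0, 0]],
])

```text
time_s: 4.53
ee_pos: [594.1, -230.0, 113.9]
ee_rot: [180.0, -0.1, 163.1]
force: [0.9, 0.3, -0.7]
gripper_width: 35.5
gripper_force: 15.0
```

Request:
move_arm([
  [25, [0.3, -0.64, 0], [0, 0, 0]],
  [25, [0, 0, -1], [0, 0, 0]],
  [25, [0, 0, -1], [0, 0, 0]],
  [25, [0, 0, 0], [0, 0, 0]],
  [25, [0, 0, 0], [0, 0, 0]],
])

```text
time_s: 4.95
ee_pos: [600.3, -244.3, 62.9]
ee_rot: [180.0, -0.2, 163.1]
force: [-0.2, -0.4, -0.7]
gripper_width: 35.2
gripper_force: 15.0
```

Run:
```python
from h import *
t=grab_frame("top");s=grab_frame("side");a=cv2.resize(t[140:250,340:460],(396,363),interpolation=cv2.INTER_CUBIC);b=cv2.resize(s[160:270,335:455],(396,363),interpolation=cv2.INTER_CUBIC)
cv2.imwrite("pics/p1.png",np.hstack([a,b]));print(state()["ee_pos"],state()["gripper_width"])
```

```text
[ 602.26965822 -244.93348214   65.59714554] 35.783974685463406
```

View pics/p1.png

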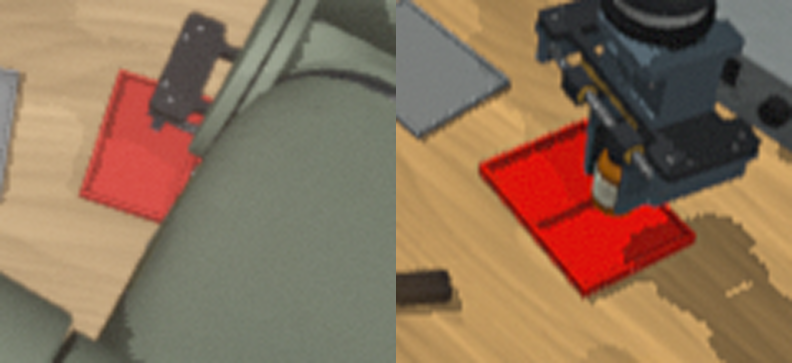

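The held bottle hangs upright over the right-hand red compartment (crop 605,200), matching the computed spot. I lower it and release.

Request:
move_arm([
  [25, [0, 0, -0.9], [0, 0, 0]],
  [25, [0, 0, -0.6], [0, 0, 0]],
  [25, [0, 0, -0.32], [0, 0, 0]],
  [25, [0, 0, 0], [0, 0, 0]],
  [25, [0, 0, 0], [0, 0, 0]],
  [58, [0, 0, 0], [0, 0, 0]],
  [58, [0, 0, 0], [0, 0, 0]],
  [58, [0, 0, 0], [0, 0, 0]],
  [58, [0, 0, 0], [0, 0, 0]],
  [58, [0, 0, 0], [0, 0, 0]],
  [58, [0, 0, 0.4], [0, 0, 0]],
  [58, [0, 0, 0.8], [0, 0, 0]],
  [58, [0, 0, 1], [0, 0, 0]],
  [58, [0, 0, 1], [0, 0, 0]],
  [58, [0, 0, 1], [0, 0, 0]],
])

```text
time_s: 6.3
ee_pos: [601.5, -244.8, 125.8]
ee_rot: [180.0, 0.0, 163.1]
force: [-0.3, 0.8, 0.3]
gripper_width: 58.1
gripper_force: 0.0
```

Request:
move_arm([
  [58, [-0.16, 0.97, 0], [0, 0, 0]],
  [58, [-0.16, 0.97, 0], [0, 0, 0]],
  [75, [-0.16, 0.97, 0], [0, 0, 0]],
  [75, [-0.16, 0.97, 0], [0, 0, 0]],
  [75, [-0.16, 0.97, 0], [0, 0, 0]],
  [75, [-0.16, 0.97, 0], [0, 0, 0]],
  [75, [-0.16, 0.97, 0], [0, 0, 0]],
  [75, [-0.16, 0.97, 0], [0, 0, 0]],
  [75, [-0.16, 0.97, 0], [0, 0, 0]],
  [75, [-0.16, 0.97, 0], [0, 0, 0]],
  [75, [-0.16, 0.97, 0], [0, 0, 0]],
  [75, [-0.16, 0.97, 0], [0, 0, 0]],
  [75, [-0.16, 0.97, 0], [0, 0, 0]],
  [75, [-0.16, 0.97, 0], [0, 0, 0]],
  [75, [-0.16, 0.97, 0], [0, 0, 0]],
  [75, [-0.16, 0.97, 0], [0, 0, 0]],
  [75, [-0.16, 0.97, 0], [0, 0, 0]],
  [75, [-0.16, 0.97, 0], [0, 0, 0]],
  [75, [-0.16, 0.97, 0], [0, 0, 0]],
  [75, [-0.16, 0.97, 0], [0, 0, 0]],
])

```text
time_s: 7.97
ee_pos: [521.4, 241.5, 124.9]
ee_rot: [180.0, 0.0, 163.1]
force: [0.3, 0.2, -0.4]
gripper_width: 75.0
gripper_force: 0.0
```

Request:
move_arm([
  [75, [-0.17, 0.98, 0], [0, 0, 0]],
  [75, [-0.17, 0.98, 0], [0, 0, 0]],
  [75, [-0.17, 0.98, 0], [0, 0, 0]],
  [75, [-0.17, 0.98, 0], [0, 0, 0]],
  [75, [-0.17, 0.98, 0], [0, 0, 0]],
  [75, [-0.17, 0.98, 0], [0, 0, 0]],
  [75, [-0.2, 0.98, 0], [0, 0, 0]],
  [75, [0, 0, -1], [0, 0, 0]],
  [75, [0, 0, -1], [0, 0, 0]],
  [75, [0, 0, 0], [0, 0, 0]],
  [75, [0, 0, 0], [0, 0, 0]],
])

```text
time_s: 8.88
ee_pos: [490.4, 411.2, 73.5]
ee_rot: [-179.9, -0.1, 163.1]
force: [0.1, 0.1, 0.1]
gripper_width: 75.0
gripper_force: 0.0
```

Run:
```python
from h import *
t=grab_frame("top");s=grab_frame("side");a=cv2.resize(s[170:260,350:440],(330,330),interpolation=cv2.INTER_CUBIC);b=cv2.resize(s[70:160,180:290],(400,330),interpolation=cv2.INTER_CUBIC)
cv2.imwrite("pics/g2.png",np.hstack([a,b]));cv2.imwrite("pics/t2.png",t);print(state()["ee_pos"],state()["gripper_width"])
```

```text
[491.98683382 412.09573838  75.68038011] 75.19471537741293
```

View pics/g2.png

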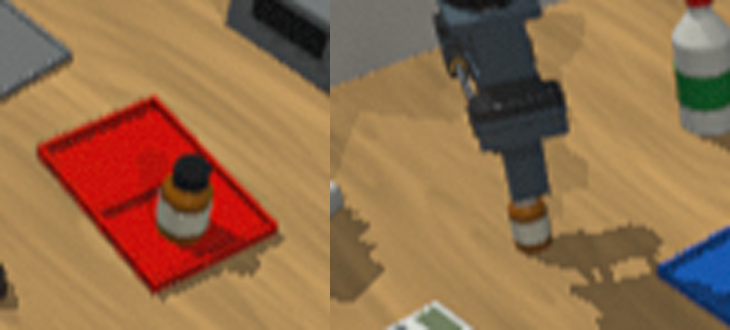

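The black-capped bottle stands in its red compartment (crop 185,210). The gripper is over the white-capped one (crop 530,225).

Request:
move_arm([
  [75, [0, 0, -1], [0, 0, 0]],
  [75, [0, 0, -1], [0, 0, 0]],
  [75, [0, 0, -0.38], [0, 0, 0]],
  [25, [0, 0, 0], [0, 0, 0]],
  [25, [0, 0, 0], [0, 0, 0]],
  [25, [0, 0, 0], [0, 0, 0]],
  [25, [0, 0, 0], [0, 0, 0]],
  [25, [0, 0, 0], [0, 0, 0]],
  [25, [0, 0, 0], [0, 0, 0]],
  [25, [0, 0, 0], [0, 0, 0]],
  [25, [0, 0, 0], [0, 0, 0]],
  [25, [0, 0, 1], [0, 0, 0]],
  [25, [0, 0, 1], [0, 0, 0]],
  [25, [0, 0, 1], [0, 0, 0]],
  [25, [0, 0, 1], [0, 0, 0]],
])

```text
time_s: 10.23
ee_pos: [490.8, 411.6, 115.1]
ee_rot: [-180.0, -0.0, 163.1]
force: [0.9, 0.8, -1.5]
gripper_width: 36.0
gripper_force: 15.0
```

Request:
move_arm([
  [25, [0.2, -0.9, 0], [0, 0, 0]],
  [25, [0.22, -0.98, 0], [0, 0, 0]],
  [25, [0.22, -0.98, 0], [0, 0, 0]],
  [25, [0.22, -0.98, 0], [0, 0, 0]],
  [25, [0.22, -0.98, 0], [0, 0, 0]],
  [25, [0.22, -0.98, 0], [0, 0, 0]],
  [25, [0.22, -0.98, 0], [0, 0, 0]],
  [25, [0.22, -0.98, 0], [0, 0, 0]],
  [25, [0.22, -0.98, 0], [0, 0, 0]],
  [25, [0.22, -0.98, 0], [0, 0, 0]],
  [25, [0.22, -0.98, 0], [0, 0, 0]],
  [25, [0.22, -0.98, 0], [0, 0, 0]],
  [25, [0.22, -0.98, 0], [0, 0, 0]],
  [25, [0.22, -0.98, 0], [0, 0, 0]],
  [25, [0.22, -0.98, 0], [0, 0, 0]],
  [25, [0.22, -0.98, 0], [0, 0, 0]],
  [25, [0.22, -0.98, 0], [0, 0, 0]],
  [25, [0.22, -0.98, 0], [0, 0, 0]],
  [25, [0.22, -0.98, 0], [0, 0, 0]],
])

```text
time_s: 11.82
ee_pos: [595.1, -52.9, 114.2]
ee_rot: [180.0, -0.0, 163.1]
force: [-0.9, -0.0, 0.3]
gripper_width: 35.2
gripper_force: 15.0
```

Request:
move_arm([
  [25, [0.2, -0.98, 0], [0, 0, 0]],
  [25, [0.2, -0.98, 0], [0, 0, 0]],
  [25, [0.2, -0.98, 0], [0, 0, 0]],
  [25, [0.2, -0.94, 0], [0, 0, 0]],
  [25, [0, -0.98, 0], [0, 0, 0]],
  [25, [0, 0, 0], [0, 0, 0]],
  [25, [0, 0, 0], [0, 0, 0]],
])

```text
time_s: 12.4
ee_pos: [614.8, -174.2, 114.0]
ee_rot: [180.0, -0.0, 163.0]
force: [0.4, 0.7, -0.4]
gripper_width: 35.7
gripper_force: 15.0
```

Request:
move_arm([
  [25, [0, 0, -1], [0, 0, 0]],
  [25, [0, 0, -1], [0, 0, 0]],
  [25, [0, 0, -0.9], [0, 0, 0]],
  [25, [0, 0, -0.6], [0, 0, 0]],
  [25, [0, 0, -0.32], [0, 0, 0]],
  [25, [0, 0, 0], [0, 0, 0]],
  [25, [0, 0, 0], [0, 0, 0]],
  [56, [0, 0, 0], [0, 0, 0]],
  [56, [0, 0, 0], [0, 0, 0]],
  [56, [0, 0, 0], [0, 0, 0]],
  [56, [0, 0, 0], [0, 0, 0]],
  [56, [0, 0, 0], [0, 0, 0]],
  [56, [0, 0, 0.4], [0, 0, 0]],
  [56, [0, 0, 0.8], [0, 0, 0]],
  [56, [0, 0, 1], [0, 0, 0]],
  [56, [0, 0, 1], [0, 0, 0]],
  [56, [0, 0, 1], [0, 0, 0]],
])

```text
time_s: 13.82
ee_pos: [615.0, -173.3, 125.9]
ee_rot: [180.0, 0.0, 163.1]
force: [1.1, -1.1, 0.1]
gripper_width: 55.6
gripper_force: 0.0
```

Request:
move_arm([
  [70, [-0.57, -0.91, 0], [0, 0, 0]],
  [70, [-0.57, -0.91, 0], [0, 0, 0]],
  [70, [-0.57, -0.91, 0], [0, 0, 0]],
  [70, [-0.57, -0.91, 0], [0, 0, 0]],
  [70, [-0.57, -0.91, 0], [0, 0, 0]],
  [70, [-0.57, -0.91, 0], [0, 0, 0]],
  [70, [-0.57, -0.91, 0], [0, 0, 0]],
  [70, [-0.57, -0.91, 0], [0, 0, 0]],
  [70, [-0.6, -0.93, 0], [0, 0, 0]],
  [70, [0, 0, -1], [0, 0, 0]],
  [70, [0, 0, -1], [0, 0, 0]],
  [70, [0, 0, 0], [0, 0, 0]],
  [70, [0, 0, 0], [0, 0, 0]],
])

```text
time_s: 14.9
ee_pos: [485.4, -378.2, 73.7]
ee_rot: [179.9, -0.1, 163.1]
force: [-0.3, 0.8, 0.3]
gripper_width: 70.1
gripper_force: 0.0
```

Run:
```python
from h import *
s=grab_frame("side");a=cv2.resize(s[170:260,350:440],(330,330),interpolation=cv2.INTER_CUBIC);b=cv2.resize(s[230:360,350:480],(330,330),interpolation=cv2.INTER_CUBIC)
cv2.imwrite("pics/g3.png",np.hstack([a,b]));print(state()["ee_pos"],state()["gripper_width"])
t=cv2.imread("pics/top0.png");c=blob(t,(490,250,525,285),(150,60,60),(179,255,255));p=cv2.minEnclosingCircle(c.astype(np.float32))[0];print("pink",p,ray("top",p,50))
```

```text
[ 486.47425187 -378.69294973   74.92814539] 69.73586788333182
pink (504.5, 268.5) [ 434.8709688  -475.02576035   50.        ]
```

View pics/g3.png

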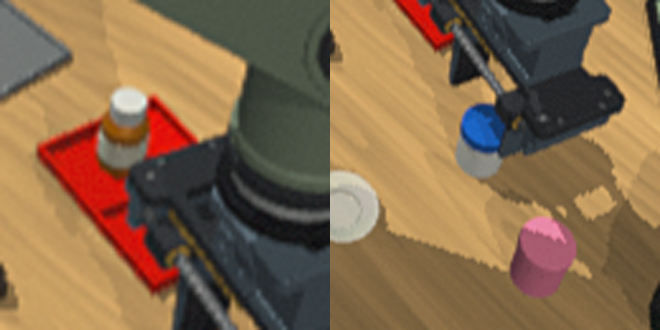

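The white-capped bottle stands upright in the left red compartment (crop 125,140). The gripper is over the plain blue jar (crop 483,140), clear of the pink one (543,255).

Request:
move_arm([
  [70, [0, 0, -1], [0, 0, 0]],
  [70, [0, 0, -1], [0, 0, 0]],
  [70, [0, 0, -0.38], [0, 0, 0]],
  [30, [0, 0, 0], [0, 0, 0]],
  [30, [0, 0, 0], [0, 0, 0]],
  [30, [0, 0, 0], [0, 0, 0]],
  [30, [0, 0, 0], [0, 0, 0]],
  [30, [0, 0, 0], [0, 0, 0]],
  [30, [0, 0, 0], [0, 0, 0]],
  [30, [0, 0, 0], [0, 0, 0]],
  [30, [0, 0, 1], [0, 0, 0]],
  [30, [0, 0, 1], [0, 0, 0]],
  [30, [0, 0, 1], [0, 0, 0]],
  [30, [0, 0, 1], [0, 0, 0]],
])

```text
time_s: 16.12
ee_pos: [485.6, -378.3, 115.4]
ee_rot: [180.0, -0.1, 163.1]
force: [-0.7, 0.4, -0.5]
gripper_width: 44.6
gripper_force: 15.0
```

Request:
move_arm([
  [30, [0.18, 0.97, 0], [0, 0, 0]],
  [30, [0.18, 0.97, 0], [0, 0, 0]],
  [30, [0.18, 0.97, 0], [0, 0, 0]],
  [30, [0.18, 0.97, 0], [0, 0, 0]],
  [30, [0.18, 0.97, 0], [0, 0, 0]],
  [30, [0.18, 0.97, 0], [0, 0, 0]],
  [30, [0.18, 0.97, 0], [0, 0, 0]],
  [30, [0.18, 0.97, 0], [0, 0, 0]],
  [30, [0.18, 0.97, 0], [0, 0, 0]],
  [30, [0.18, 0.97, 0], [0, 0, 0]],
  [30, [0.18, 0.97, 0], [0, 0, 0]],
  [30, [0.18, 0.97, 0], [0, 0, 0]],
  [30, [0.18, 0.97, 0], [0, 0, 0]],
  [30, [0.18, 0.97, 0], [0, 0, 0]],
  [30, [0.18, 0.97, 0], [0, 0, 0]],
  [30, [0.18, 0.97, 0], [0, 0, 0]],
  [30, [0.18, 0.97, 0], [0, 0, 0]],
  [30, [0.18, 0.97, 0], [0, 0, 0]],
  [30, [0.18, 0.97, 0], [0, 0, 0]],
  [30, [0.18, 0.97, 0], [0, 0, 0]],
])

```text
time_s: 17.78
ee_pos: [575.8, 107.6, 114.4]
ee_rot: [-180.0, -0.0, 163.1]
force: [0.2, -0.5, -1.2]
gripper_width: 44.5
gripper_force: 15.0
```

Request:
move_arm([
  [30, [0.18, 0.97, 0], [0, 0, 0]],
  [30, [0.18, 0.97, 0], [0, 0, 0]],
  [30, [0.18, 0.97, 0], [0, 0, 0]],
  [30, [0.18, 0.97, 0], [0, 0, 0]],
  [30, [0.18, 0.97, 0], [0, 0, 0]],
  [30, [0.22, 0.97, 0], [0, 0, 0]],
  [30, [0, 0, 0], [0, 0, 0]],
  [30, [0, 0, 0], [0, 0, 0]],
])

```text
time_s: 18.45
ee_pos: [603.7, 252.8, 114.0]
ee_rot: [-180.0, -0.0, 163.2]
force: [-1.3, -0.2, -0.1]
gripper_width: 44.6
gripper_force: 15.0
```

Request:
move_arm([
  [30, [0, 0, -1], [0, 0, 0]],
  [30, [0, 0, -1], [0, 0, 0]],
  [30, [0, 0, -0.9], [0, 0, 0]],
  [30, [0, 0, -0.6], [0, 0, 0]],
  [30, [0, 0, -0.32], [0, 0, 0]],
  [30, [0, 0, 0], [0, 0, 0]],
  [30, [0, 0, 0], [0, 0, 0]],
  [64, [0, 0, 0], [0, 0, 0]],
  [64, [0, 0, 0], [0, 0, 0]],
  [64, [0, 0, 0], [0, 0, 0]],
  [64, [0, 0, 0], [0, 0, 0]],
  [64, [0, 0, 0], [0, 0, 0]],
  [64, [0, 0, 0.4], [0, 0, 0]],
  [64, [0, 0, 0.8], [0, 0, 0]],
  [64, [0, 0, 1], [0, 0, 0]],
  [64, [0, 0, 1], [0, 0, 0]],
  [64, [0, 0, 1], [0, 0, 0]],
])

```text
time_s: 19.87
ee_pos: [604.0, 252.0, 125.8]
ee_rot: [180.0, 0.0, 163.1]
force: [0.1, -0.4, 0.7]
gripper_width: 64.3
gripper_force: 0.0
```

Request:
move_arm([
  [70, [-0.56, -0.82, 0], [0, 0, 0]],
  [70, [-0.56, -0.82, 0], [0, 0, 0]],
  [70, [-0.56, -0.82, 0], [0, 0, 0]],
  [70, [-0.56, -0.82, 0], [0, 0, 0]],
  [70, [-0.56, -0.82, 0], [0, 0, 0]],
  [70, [-0.56, -0.82, 0], [0, 0, 0]],
  [70, [-0.56, -0.82, 0], [0, 0, 0]],
  [70, [-0.56, -0.82, 0], [0, 0, 0]],
  [70, [-0.56, -0.82, 0], [0, 0, 0]],
  [70, [-0.56, -0.82, 0], [0, 0, 0]],
  [70, [-0.56, -0.82, 0], [0, 0, 0]],
  [70, [-0.48, -0.7, 0], [0, 0, 0]],
  [70, [0, 0, -1], [0, 0, 0]],
  [70, [0, 0, -1], [0, 0, 0]],
  [70, [0, 0, 0], [0, 0, 0]],
  [70, [0, 0, 0], [0, 0, 0]],
])

```text
time_s: 21.2
ee_pos: [437.6, 8.9, 74.1]
ee_rot: [-180.0, -0.1, 163.1]
force: [0.2, 0.4, 1.2]
gripper_width: 70.0
gripper_force: 0.0
```

Run:
```python
from h import *
s=grab_frame("side");a=cv2.resize(s[110:230,235:370],(620,551),interpolation=cv2.INTER_CUBIC)
cv2.imwrite("pics/g4.png",a);print(state()["ee_pos"],state()["gripper_width"])
```

```text
[438.67705759   9.06772801  74.87179011] 70.1174748422157
```

View pics/g4.png

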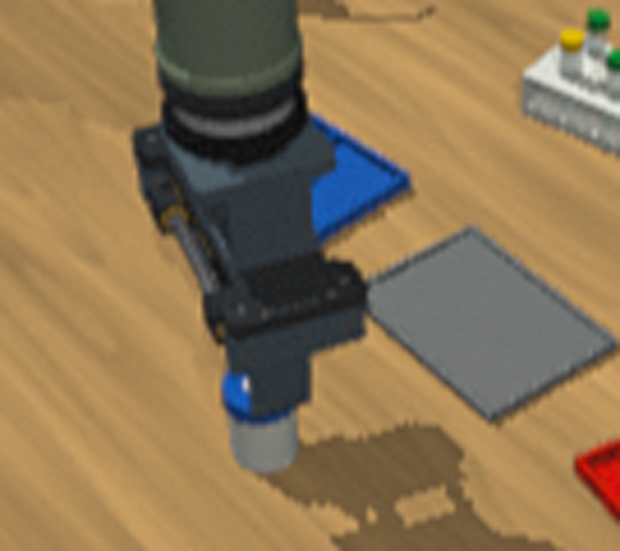

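The gripper is over the dotted jar (crop 262,420), well inside the opening.

Request:
move_arm([
  [70, [0, 0, -1], [0, 0, 0]],
  [70, [0, 0, -1], [0, 0, 0]],
  [70, [0, 0, -0.38], [0, 0, 0]],
  [30, [0, 0, 0], [0, 0, 0]],
  [30, [0, 0, 0], [0, 0, 0]],
  [30, [0, 0, 0], [0, 0, 0]],
  [30, [0, 0, 0], [0, 0, 0]],
  [30, [0, 0, 0], [0, 0, 0]],
  [30, [0, 0, 0], [0, 0, 0]],
  [30, [0, 0, 0], [0, 0, 0]],
  [30, [0, 0, 1], [0, 0, 0]],
  [30, [0, 0, 1], [0, 0, 0]],
  [30, [0, 0, 1], [0, 0, 0]],
  [30, [0, 0, 1], [0, 0, 0]],
])

```text
time_s: 22.42
ee_pos: [437.6, 8.9, 115.8]
ee_rot: [-180.0, -0.0, 163.1]
force: [0.7, -0.2, -1.1]
gripper_width: 44.4
gripper_force: 15.0
```

Request:
move_arm([
  [30, [0.7, 0.68, 0], [0, 0, 0]],
  [30, [0.7, 0.68, 0], [0, 0, 0]],
  [30, [0.7, 0.68, 0], [0, 0, 0]],
  [30, [0.7, 0.68, 0], [0, 0, 0]],
  [30, [0.7, 0.68, 0], [0, 0, 0]],
  [30, [0.7, 0.68, 0], [0, 0, 0]],
  [30, [0.7, 0.68, 0], [0, 0, 0]],
  [30, [0.7, 0.68, 0], [0, 0, 0]],
  [30, [0.7, 0.68, 0], [0, 0, 0]],
  [30, [0.7, 0.68, 0], [0, 0, 0]],
  [30, [0, 0, 0], [0, 0, 0]],
  [30, [0, 0, 0], [0, 0, 0]],
  [30, [0, 0, 0], [0, 0, 0]],
])

```text
time_s: 23.5
ee_pos: [612.1, 178.4, 114.1]
ee_rot: [-179.9, -0.1, 163.1]
force: [0.4, 0.2, -0.0]
gripper_width: 44.4
gripper_force: 15.0
```

Run:
```python
from h import *
s=grab_frame("side");a=cv2.resize(s[100:210,245:365],(480,440),interpolation=cv2.INTER_CUBIC)
cv2.imwrite("pics/p4.png",a);print(state()["ee_pos"],state()["gripper_width"])
```

```text
[612.00495376 178.19784721 114.26299824] 44.58990878348592
```

View pics/p4.png

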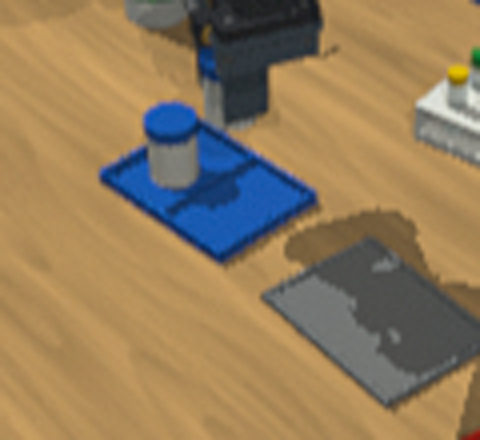

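The plain jar stands upright in the left blue compartment (crop 172,145), and the dotted jar hangs over the free one. I lower it, then go over the marker.

Request:
move_arm([
  [30, [0, 0.04, -1], [0, 0, 0]],
  [30, [0, 0, -1], [0, 0, 0]],
  [30, [0, 0, -0.9], [0, 0, 0]],
  [30, [0, 0, -0.6], [0, 0, 0]],
  [30, [0, 0, -0.32], [0, 0, 0]],
  [30, [0, 0, 0], [0, 0, 0]],
  [30, [0, 0, 0], [0, 0, 0]],
  [60, [0, 0, 0], [0, 0, 0]],
  [60, [0, 0, 0], [0, 0, 0]],
  [60, [0, 0, 0], [0, 0, 0]],
  [60, [0, 0, 0], [0, 0, 0]],
  [60, [0, 0, 0], [0, 0, 0]],
  [60, [0, 0, 0.4], [0, 0, 0]],
  [60, [0, 0, 0.8], [0, 0, 0]],
  [60, [0, 0, 1], [0, 0, 0]],
  [60, [0, 0, 1], [0, 0, 0]],
  [60, [0, 0, 1], [0, 0, 0]],
])

```text
time_s: 24.97
ee_pos: [613.0, 180.0, 125.8]
ee_rot: [180.0, 0.0, 163.1]
force: [-0.8, 0.2, 0.1]
gripper_width: 60.1
gripper_force: 0.0
```

Request:
move_arm([
  [60, [-0.5, -0.93, 0], [0, 0, -0.3]],
  [60, [-0.5, -0.93, 0], [0, 0, -0.3]],
  [60, [-0.5, -0.93, 0], [0, 0, -0.3]],
  [60, [-0.5, -0.93, 0], [0, 0, -0.3]],
  [60, [-0.5, -0.93, 0], [0, 0, -0.3]],
  [60, [-0.5, -0.93, 0], [0, 0, -0.3]],
  [60, [-0.5, -0.93, 0], [0, 0, -0.3]],
  [60, [-0.5, -0.93, 0], [0, 0, -0.3]],
  [60, [-0.5, -0.93, 0], [0, 0, -0.3]],
  [60, [-0.5, -0.93, 0], [0, 0, -0.3]],
  [60, [-0.5, -0.93, 0], [0, 0, -0.3]],
  [60, [-0.5, -0.93, 0], [0, 0, -0.3]],
  [60, [-0.5, -0.93, 0], [0, 0, -0.3]],
  [60, [-0.5, -0.93, 0], [0, 0, -0.3]],
  [60, [-0.6, -0.93, 0], [0, 0, -0.3]],
  [60, [0, 0, -1], [0, 0, 0]],
  [60, [0, 0, -1], [0, 0, 0]],
  [60, [0, 0, -1], [0, 0, 0]],
  [60, [0, 0, 0], [0, 0, 0]],
  [60, [0, 0, 0], [0, 0, 0]],
])

```text
time_s: 26.63
ee_pos: [422.6, -168.6, 49.0]
ee_rot: [-180.0, -0.1, 145.1]
force: [-0.2, -0.8, 0.3]
gripper_width: 60.3
gripper_force: 0.0
```

Run:
```python
from h import *
s=grab_frame("side");a=cv2.resize(s[200:280,290:380],(400,355),interpolation=cv2.INTER_CUBIC);b=cv2.resize(s[100:190,250:350],(394,355),interpolation=cv2.INTER_CUBIC)
cv2.imwrite("pics/g5.png",np.hstack([a,b]));x=state();print(x["ee_pos"],x["ee_rot"])
for P in [(422,-170,9),(422+45,-170-31,9),(422-45,-170+31,9)]: print((proj("side",P)-[290,200])*4.44)
```

```text
[ 423.72123271 -168.98480008   49.93910624] [1.79982354e+02 5.57430921e-02 1.45119622e+02]
[173.45873652 215.3572861 ]
[268.20048202 207.91662044]
[ 78.13396699 222.84374031]
```

View pics/g5.png

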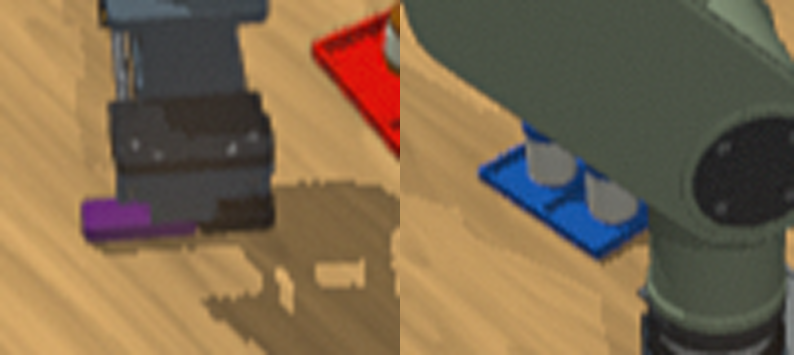

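Both jars stand in the blue tray (crop 550,165 and 610,195). The fingers are centred on the marker (82–273, centre 177), so I grip it.

Request:
move_arm([
  [60, [0, 0, -1], [0, 0, 0]],
  [60, [0, 0, -0.6], [0, 0, 0]],
  [60, [0, 0, -0.2], [0, 0, 0]],
  [12, [0, 0, 0], [0, 0, 0]],
  [12, [0, 0, 0], [0, 0, 0]],
  [12, [0, 0, 0], [0, 0, 0]],
  [12, [0, 0, 0], [0, 0, 0]],
  [12, [0, 0, 0], [0, 0, 0]],
  [12, [0, 0, 0], [0, 0, 0]],
  [12, [0, 0, 0], [0, 0, 0]],
  [12, [0, 0, 0], [0, 0, 0]],
  [12, [0, 0, 0.6], [0, 0, 0]],
  [12, [0, 0, 1], [0, 0, 0]],
  [12, [0, 0, 1], [0, 0, 0]],
])

```text
time_s: 27.85
ee_pos: [422.1, -168.4, 69.0]
ee_rot: [-180.0, -0.2, 145.1]
force: [0.3, 0.3, -0.4]
gripper_width: 22.0
gripper_force: 15.0
```

Request:
move_arm([
  [12, [0.55, 0.51, 0.5], [0, 0, -1]],
  [12, [0.55, 0.51, 0.5], [0, 0, -1]],
  [12, [0.55, 0.51, 0.5], [0, 0, -1]],
  [12, [0.55, 0.51, 0], [0, 0, -1]],
  [12, [0.55, 0.51, 0], [0, 0, -1]],
  [12, [0.55, 0.51, 0], [0, 0, -1]],
  [12, [0.55, 0.51, 0], [0, 0, -1]],
  [12, [0.55, 0.51, 0], [0, 0, -1]],
  [12, [0.55, 0.51, 0], [0, 0, -1]],
  [12, [0.55, 0.51, 0], [0, 0, -1]],
  [12, [0.55, 0.51, 0], [0, 0, -1]],
  [12, [0.55, 0.51, 0], [0, 0, -1]],
  [12, [0.5, 0.51, -0.5], [0, 0, -1]],
  [12, [0.5, 0.51, -1], [0, 0, -1]],
  [12, [0, 0, -1], [0, 0, 0]],
  [12, [0, 0, 0], [0, 0, 0]],
  [12, [0, 0, 0], [0, 0, 0]],
])

```text
time_s: 29.27
ee_pos: [611.6, 9.8, 42.5]
ee_rot: [-179.8, 0.0, 89.1]
force: [1.0, -0.7, 0.5]
gripper_width: 21.9
gripper_force: 15.0
```

Run:
```python
from h import *
s=grab_frame("side");t=grab_frame("top");a=cv2.resize(s[140:220,290:390],(400,320),interpolation=cv2.INTER_CUBIC);b=cv2.resize(t[130:230,260:380],(384,320),interpolation=cv2.INTER_CUBIC)
cv2.imwrite("pics/p5.png",np.hstack([a,b]));x=state();print(x["ee_pos"],x["ee_rot"],x["gripper_width"])
```

```text
[613.53589551   9.3751516   45.03912349] [1.79917967e+02 2.25648137e-03 8.90942989e+01] 22.123762052724913
```

View pics/p5.png

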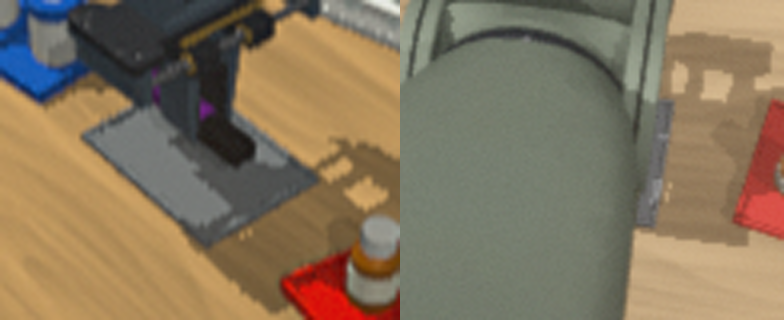

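The marker is held above the grey tray, aligned with its long side (cap at crop 230,140). I lower it and release.

Request:
move_arm([
  [12, [0, 0, -0.8], [0, 0, 0]],
  [12, [0, 0, -0.4], [0, 0, 0]],
  [12, [0, 0, -0.2], [0, 0, 0]],
  [12, [0, 0, 0], [0, 0, 0]],
  [12, [0, 0, 0], [0, 0, 0]],
  [46, [0, 0, 0], [0, 0, 0]],
  [46, [0, 0, 0], [0, 0, 0]],
  [46, [0, 0, 0], [0, 0, 0]],
  [46, [0, 0, 0], [0, 0, 0]],
  [46, [0, 0, 0], [0, 0, 0]],
  [46, [0, 0, 0.4], [0, 0, 0]],
  [46, [0, 0, 0.8], [0, 0, 0]],
  [46, [0, 0, 1], [0, 0, 0]],
  [46, [0, 0, 1], [0, 0, 0]],
  [46, [0, 0, 1], [0, 0, 0]],
  [46, [0, 0, 1], [0, 0, 0]],
  [46, [-0.5, 0, 1], [0, 0, 0]],
  [46, [-1, 0, 0], [0, 0, 0]],
  [46, [-1, 0, 0], [0, 0, 0]],
  [46, [-1, 0, 0], [0, 0, 0]],
])

```text
time_s: 31.03
ee_pos: [524.8, 9.7, 165.2]
ee_rot: [179.9, -0.0, 89.1]
force: [-0.7, 0.1, 0.8]
gripper_width: 46.2
gripper_force: 0.0
```

Request:
move_arm([
  [46, [-1, 0, 0], [0, 0, 0]],
  [46, [-1, 0, 0], [0, 0, 0]],
  [46, [-1, 0, 0], [0, 0, 0]],
  [46, [-1, 0, 0], [0, 0, 0]],
  [46, [-1, 0, 0], [0, 0, 0]],
  [46, [-1, 0, 0], [0, 0, 0]],
  [46, [0, 0, 0], [0, 0, 0]],
  [46, [0, 0, 0], [0, 0, 0]],
  [46, [0, 0, 0], [0, 0, 0]],
])

```text
time_s: 31.78
ee_pos: [376.6, 9.7, 164.8]
ee_rot: [179.8, -0.0, 89.1]
force: [-0.3, -0.1, 0.6]
gripper_width: 46.1
gripper_force: 0.0
```

Run:
```python
from h import *
s=grab_frame("side");t=grab_frame("top");a=cv2.resize(s[90:270,240:450],(420,360),interpolation=cv2.INTER_CUBIC);b=cv2.resize(t[110:270,190:440],(375,240),interpolation=cv2.INTER_CUBIC)
b=cv2.copyMakeBorder(b,0,120,0,0,cv2.BORDER_CONSTANT)
cv2.imwrite("pics/end.png",np.hstack([a,b]));x=state();print(x["ee_pos"],x["time_s"])
```

```text
[376.77152344   9.70843994 164.42056921] 31.8833
```

View pics/end.png

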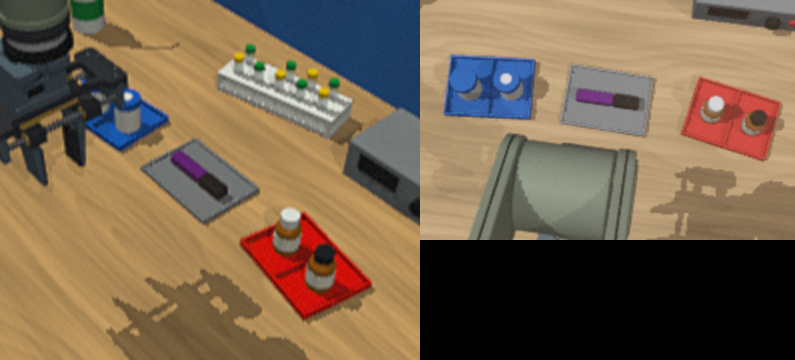

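The top view shows both jars upright in separate blue compartments (466,85 and 508,82) and both bottles upright in separate red ones (713,110 and 755,122). The marker lies lengthwise in the grey tray (607,100), and the arm is clear.

```bash
python3 -c "
from workcell import *
print(job_done())"
```

```text
the job is handed in; nothing more can be done
None
```

The job is handed in at about 32 s: the two amber bottles stand in the red tray and the two jars in the blue, one per compartment, the marker lies lengthwise in the grey tray, nothing tipped, and the pink look-alike was left alone.

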